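Fit a clean filter in the shop air cleaner

ROBOT

A 6-joint arm with a two-finger parallel gripper is mounted at the origin on the work surface. World frame = base frame: x ahead of the robot, y to its left, z up, the work surface at z = 0. Lengths are in mm, angles in degrees, forces in N, time in s.
With the tool pointing down it reaches from about 300 to 850 mm from the base axis. Payload 4.2 kg.
Tool frame: the origin (TCP) lies between the finger pads; the fingertips stand 22 mm ahead of it and the grasp point (between the pads) lies 3 mm ahead of it; z points along the fingers, y is the direction in which the jaws open and shut (so a half turn about z gives the same grasp; the last joint's range is limited). The gripper opens to 91 mm and grips with 3 to 60 N. Pads are 32 mm wide; open, the fingers measure 118 mm over their backs; the gripper's body (76 mm by 178 mm) begins 60 mm behind the grasp point.
Start: joints at [73.052, 18.312, 89.639, -0, 72.044, -1.146], TCP at [156.583, 553.283, 235.976] pointing down, gripper open.
Joint ranges: [-177.97, 177.97], [-48.28, 115.42], [12.27, 149.76], [-77.06, 257.06], [2.81, 150.46], [-146.56, 146.56]. Speed limits (degrees/s): [147.25, 147.25, 180, 180, 180, 180].

INTERFACE

Orientations are given as [roll, pitch, yaw] about the fixed x, y, z axes, in that order (R = Rz(yaw) Ry(pitch) Rx(roll)).
In Python, from workcell import telemetry, cams, env gives the robot as it stands.
- The arm moves only by the shell command python3 -m inch 'ROWS' [FORCE]. ROWS is JSON, a list of rows, each an object of numbers: "x", "y", "z": the shift along the tool's x, y, z in cm; "yaw": the turn about the tool's z in units of 5 degrees (1.0 is 5 degrees); "gripper": the gripper's target within -1 to 1 (fully open at 1, half-way at 0, shut at -1). A call has 1 to 12 rows; each row shifts and turns the commanded pose from where the row before left it, along the tool's axes as they then stand; what a row does not reach is not made up. A row lasts 1/12 s, in which the tool goes at most 41.7 mm and 7.16 degrees, less where a joint would pass 70% of its speed; a pose out of reach is approached as far as the arm can. A call is refused whole if a number of a shift passes 4.17 or a number of a turn 1, either way. A call with a gripper value outside its range is refused whole. The fingers move at their own pace and stop on an object; FORCE is the grip in N (left out, the last holds). Time passes only in rows, so rows that do not move let the fingers close. It gives the time, the measured TCP pose, the force and the opening at its end, in the units of the state.
- telemetry.state(): the state, without advancing time (a new reading comes with each control period).
- cams.grab_frame(name): name is "side" or "top"; returns a dict with "pixels" (420x560x3 uint8, red, green, blue), "mtx" (3x3 intrinsics, pixels), "distortion" ([k1, k2, p1, p2, k3] as OpenCV has them; the pictures are not rectified), "rvec" (rotation vector, rad) and "tvec" (3), from world to camera coordinates, as OpenCV has them. Camera axes: x right, y down, z forward; pixel columns grow to the right and rows downward; lengths in mm; the calibration is good to about 2 mm. A picture is of the moment at which its call begins. There is no depth.
- env.job_done(): hands the job in, once; it reports no verdict.
The state is a dict: "time_s": time; "qpos": joint angles; "qvel": joint speeds; "effort": joint torques, N m; "ee_pos": TCP position; "ee_rot": TCP orientation; "force": force on the tool from outside, world axes, zero at the start; "torque": the same for the moment, N m; "gripper_width": finger opening in mm.
Only numpy, scipy, OpenCV 4.12 (cv2) and the standard library are available. Lean on these libraries where they do the work, as an engineer would, in place of code of your own. Each camera call takes 0.05 s, during which the arm holds its last target. There are 200 camera calls.

TASK

Fit the clean filter (yellow cap) into the round well of the green air cleaner: lower it with its two lugs in line with the two notches, push it down against the spring, turn it a quarter turn either way, and let go so that it springs up and locks, upright. Leave the used filter (grey cap) standing where it is.

Things in the scene. Friction and masses are not known exactly. Their poses are not given: they have to be found in the camera images.
- clean_filter: Loose, upright, 92 mm tall, 140 g. Origin: centre of underside; z up. Cream case 48 mm across, foot tapered to 36. Yellow cap, flat top at 56 mm; on it a yellow grip fin, 44 mm long (own x), 16 mm thick (y), from 56 to 92 mm high. Two yellow lugs along own +x and -x, in line with the fin: 14 mm wide, from 28 to 36 mm high, tips 38 mm from the axis. Half a turn about z changes nothing.
- used_filter: The used filter: same shape, size, origin and axes, but grey cap, lugs and fin and a brown case. Loose, standing upright on the table. To be left alone.
- cleaner: Air cleaner, fixed: green box 130 x 130 x 83 mm with an aluminium rim up to 87 mm round the filter well, and a black fan drum 55 mm long on its +x side. Origin: on the table below the well's axis, z up. The well's two notches lie along own +x and -x, each marked by a yellow patch; lugs pass within 12 degrees of own x. After a quarter turn, either way, to own y (within 12 degrees) they can lock.
- well (a point): Centre of the well's mouth, 56 mm across, 87 mm above the table; notches reach 42 mm out. A sprung plate inside, 34 mm below, pushes up with 4 N plus 0.4 N per mm pressed, travel 24 mm. Filter underside below this point: 34 mm resting on the plate; over 49 mm (53 is good, 58 the stop) pushed in, free to turn; 42 mm locked, after the spring has lifted its lugs into pockets under the rim.
Not all that is in view belongs to the job. Several things look just like the clean_filter: the one meant starts farthest from the robot's base.

How it is judged:
By the outcome, as a careful person would: the job done as asked, in the order asked, and still so for the second after the job is handed in, with the robot touching nothing.
It also fails if it takes over 51 s, if anything falls off the work surface, if the arm or the gripper's body presses on something with over 40 N, if the wrist force passes 120 N, or if a joint passes its speed limit or range.

## Working session

There is one attempt and no reset: what is moved stays moved. The work goes in short steps, Python scripts to look and compute and a shell command to move; the robot and the scene stay as the last step left them, time stands still between calls to the robot, and variables do not carry over. Pictures are saved under pics/ and viewed, about 8 in all and at most 12, crops included, and the job is handed in when it is done.

```bash
mkdir -p pics; python3 - <<'E'
from workcell import telemetry, cams
import cv2,numpy as np
for n in("top","side"):
    f=cams.grab_frame(n); cv2.imwrite(f"pics/{n}0.png",f["pixels"][:,:,::-1]); 
    R=cv2.Rodrigues(np.array(f["rvec"]))[0]; print(n,(-R.T@np.array(f["tvec"]).ravel()).round(),R.round(2).tolist(),np.array(f["mtx"]).round().tolist())
print(telemetry.state())
E
```

```text
top [381.  48. 940.] [[-0.01, -1.0, -0.01], [-1.0, 0.01, -0.06], [0.07, 0.01, -1.0]] [[388.0, 0.0, 275.0], [0.0, 388.0, 209.0], [0.0, 0.0, 1.0]]
side [ 161. -561.  623.] [[0.9, -0.43, 0.01], [-0.27, -0.58, -0.77], [0.34, 0.69, -0.64]] [[408.0, 0.0, 286.0], [0.0, 408.0, 215.0], [0.0, 0.0, 1.0]]
{'time_s': 0.1, 'qpos': array([ 7.30514225e+01,  1.83455984e+01,  8.96990026e+01,  4.03405931e-06,
        7.20452617e+01, -1.14673290e+00]), 'qvel': array([ 0.00651018, -0.10889866, -0.18321572, -0.04611582, -0.08638016,
       -0.02039672]), 'effort': array([ 1.73525128e-03, -4.13339138e+01, -2.32512188e+01,  7.31350039e-02,
        4.21796856e-02, -5.94964376e-05]), 'ee_pos': array([156.4622406 , 552.86189503, 235.23099927]), 'ee_rot': array([-1.79910155e+02, -1.80225095e-03,  1.64198153e+02]), 'force': array([-0.0398356 , -0.5627048 , -0.73590405]), 'torque': array([ 0.00393569, -0.03045139, -0.04144499]), 'gripper_width': 91.00593455371958}
```

View pics/top0.png

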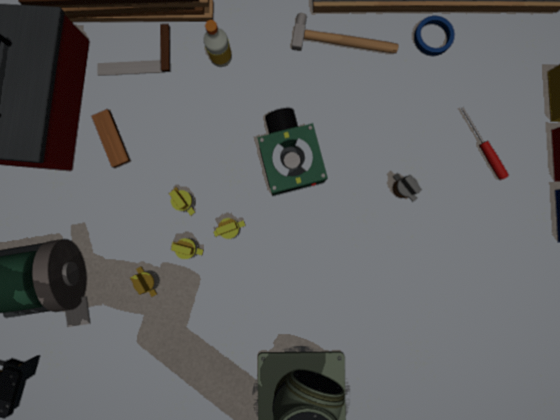

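View pics/side0.png

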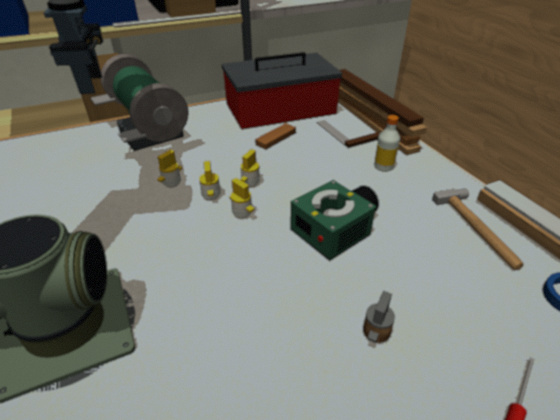

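Top view: yellow-capped candidates at (181,200), (229,228), (185,248) and (144,282). The cleaner is at (292,157) with patches near (286,135) and (298,181). The used filter is at (406,187).

```bash
cat > h.py <<'E'
from workcell import telemetry, cams
import cv2,numpy as np
def ray(f,uv,z):
    R=cv2.Rodrigues(np.array(f["rvec"]))[0]; t=np.array(f["tvec"]).ravel(); C=-R.T@t
    p=cv2.undistortPoints(np.array(uv,float).reshape(-1,1,2),np.array(f["mtx"]),np.array(f["distortion"])).reshape(-1,2)
    d=np.c_[p,np.ones(len(p))]@R
    return C+d*((z-C[2])/d[:,2])[:,None]
def crop(f,x0,y0,w,h,s,name):
    cv2.imwrite(name,cv2.resize(f["pixels"][y0:y0+h,x0:x0+w,::-1],None,fx=s,fy=s,interpolation=cv2.INTER_CUBIC))
def pix(f,P):
    return cv2.projectPoints(np.array(P,float).reshape(-1,1,3),np.array(f["rvec"]),np.array(f["tvec"]),np.array(f["mtx"]),np.array(f["distortion"]))[0].reshape(-1,2)
E
python3 - <<'E'
from h import *
f=cams.grab_frame("top")
hsv=cv2.cvtColor(f["pixels"],cv2.COLOR_RGB2HSV)
m=cv2.inRange(hsv,(20,140,60),(35,255,255))
n,l,st,c=cv2.connectedComponentsWithStats(m)
for i in range(1,n):
    if st[i,4]<6: continue
    p=ray(f,c[i],87 if 260<c[i][0]<320 else 60)[0]; print(st[i].tolist(),c[i].round(1),p.round(1),np.hypot(*p[:2]).round(1))
a=f["pixels"]
A=cv2.resize(a[180:300,120:250],None,fx=5,fy=5,interpolation=cv2.INTER_CUBIC)
cv2.imwrite("pics/c1.png",A[:600,:,::-1])
crop(f,250,95,85,110,5,"pics/c2.png")
E
```

```text
[284, 132, 5, 6, 22] [286.  134.5] [603.1  31.   87. ] 603.9
[296, 178, 5, 5, 20] [297.9 179.9] [500.7   5.7  87. ] 500.7
[170, 188, 22, 22, 322] [180.4 199.1] [463.  273.6  60. ] 537.8
[188, 208, 6, 7, 27] [190.6 210.7] [436.3 249.9  60. ] 502.8
[215, 219, 29, 19, 356] [228. 228.] [396.2 164.4  60. ] 428.9
[172, 239, 24, 19, 332] [184.  247.9] [351.9 264.5  60. ] 440.3
[196, 248, 7, 6, 29] [198.9 251. ] [344.6 230.6  60. ] 414.6
[137, 267, 19, 29, 196] [147.4 280.2] [279.5 347.7  60. ] 446.1
[131, 275, 14, 19, 139] [137.4 284.3] [270.4 370.4  60. ] 458.6
```

View pics/c1.png

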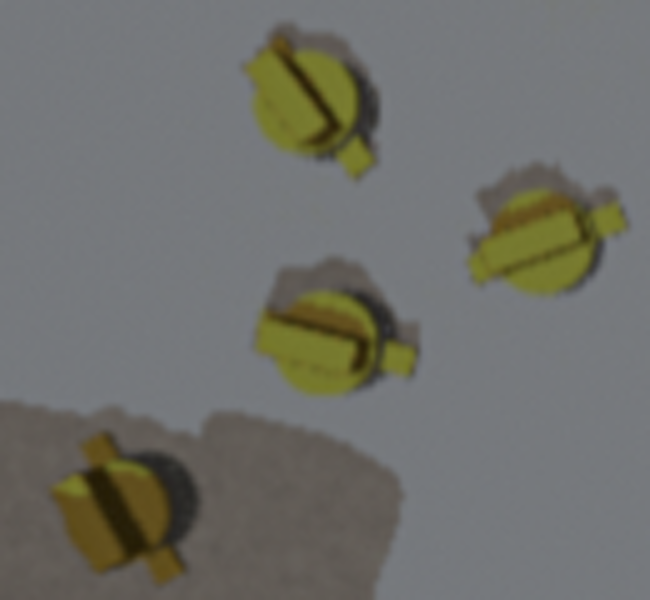

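View pics/c2.png

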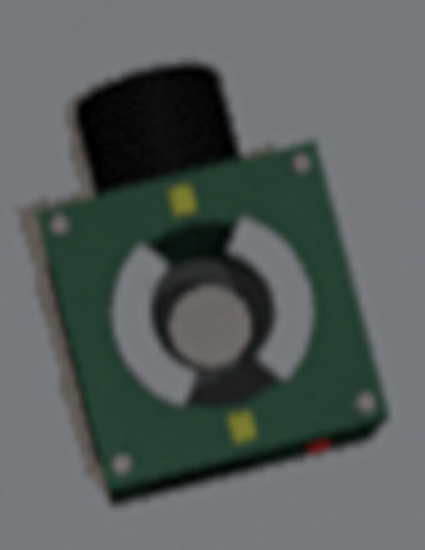

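```bash
python3 - <<'E'
from h import *
f=cams.grab_frame("top"); s=cams.grab_frame("side")
q=lambda x,y,c,r:((np.array([x,y])+.5)/5-.5+[c,r])
C=lambda *p:[q(x,y,120,180) for x,y in p]
fin=ray(f,C((247,68),(270,50),(328,130),(303,147)),92)
print("fin",fin.round(1).tolist(),fin.mean(0).round(1)); d=(fin[1]+fin[0]-fin[2]-fin[3])/2; print(d,np.degrees(np.arctan2(d[1],d[0])))
cap=ray(f,C((306,103)),56)[0]; print("cap",cap)
lug=ray(f,C((357,157)),36)[0]; l2=ray(f,C((283,43)),36)[0]; d=l2-lug; print("lug",lug,l2,np.degrees(np.arctan2(d[1],d[0])))
sc=ray(f,[q(x,y,250,95) for x,y in((60,223),(302,163),(366,402),(122,463))],83)
print("cleaner screws",sc.round(1).tolist(),sc.mean(0)); d=sc[0]+sc[1]-sc[2]-sc[3];print(np.degrees(np.arctan2(d[1],d[0]))); d=sc[0]-sc[1]+sc[3]-sc[2];print(np.degrees(np.arctan2(d[1],d[0]))-90)
pt=ray(f,[(286,134.5),(297.9,179.9)],83); d=pt[0]-pt[1]; print("patch",pt.mean(0),np.degrees(np.arctan2(d[1],d[0])))
# side view check
def mask(z,lo,hi,box):
    hsv=cv2.cvtColor(s["pixels"],cv2.COLOR_RGB2HSV); m=cv2.inRange(hsv,lo,hi); n,l,st,c=cv2.connectedComponentsWithStats(m)
    for i in range(1,n):
        if st[i,4]>8 and box[0]<c[i][0]<box[2] and box[1]<c[i][1]<box[3]: print("side",st[i].tolist(),c[i].round(1),ray(s,c[i],z)[0].round(1))
mask(83,(20,140,60),(35,255,255),(280,170,400,260))
m=fin.mean(0); m[2]=92; print("expect fin in side",pix(s,[m]),"patches",pix(s,pt))
crop(s,200,130,80,90,6,"pics/s1.png")
st=telemetry.state(); print(st["time_s"],st["ee_pos"],st["ee_rot"])
E
```

```text
fin [[473.5, 290.8, 92.0], [481.4, 280.6, 92.0], [445.7, 254.6, 92.0], [438.3, 265.6, 92.0]] [459.7 272.9  92. ]
[35.45786864 25.56879642  0.        ] 35.79550872720911
cap [460.95370676 273.6126087   56.        ]
lug [437.10386614 254.48829332  36.        ] [491.24156099 289.81486199  36.        ] 33.12572692172626
cleaner screws [[594.1, 85.7, 83.0], [620.3, -23.2, 83.0], [511.6, -50.0, 83.0], [485.4, 58.9, 83.0]] [552.85569497  17.8304017   83.        ]
13.869195336243928
13.525235978776706
patch [552.69511133  18.20426321  83.        ] 13.820934432501158
side [347, 192, 6, 4, 18] [349.7 193.6] [606.4  31.5  83. ]
side [312, 211, 6, 5, 23] [314.4 213. ] [503.    5.7  83. ]
expect fin in side [[247.57565158 153.28290645]] patches [[349.03808385 194.02419103]
 [313.67251597 213.21836032]]
0.25 [156.53950434 553.08157372 235.57266068] [-1.79956791e+02  8.33407923e-04  1.64198698e+02]
```

View pics/s1.png

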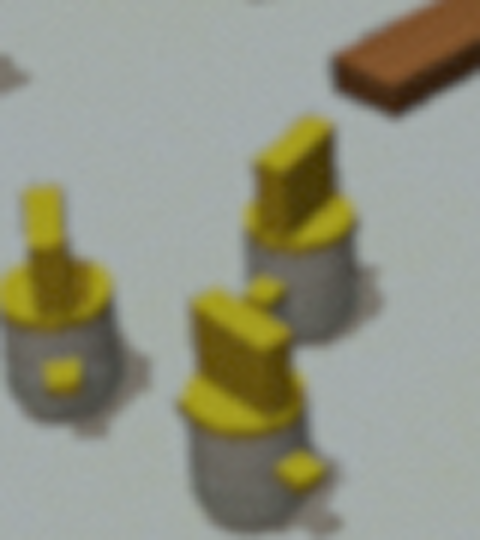

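The cleaner is at about (553,18), yaw 13.8°. The target filter is at about (461,273), yaw about 35°, 538 mm from the base against at most 459 for the others. Both views agree to within 2–3 mm. I'll move there staying clear of the grinder.

```bash
python3 -m inch '[{"x":-1.49,"y":-2.58},{"x":-1.49,"y":-2.58},{"x":-1.49,"y":-2.58},{"x":-1.49,"y":-2.58},{"x":-1.49,"y":-2.58},{"x":-1.49,"y":-2.58}]'
python3 -m inch '[{"x":-2.33,"y":-0.27},{"x":-2.33,"y":-0.27},{"x":-2.33,"y":-0.27},{"x":-2.33,"y":-0.27},{"x":-2.33,"y":-0.27},{"x":-2.33,"y":-0.27},{"x":-2.33,"y":-0.27},{"x":-2.33,"y":-0.27},{"x":-2.33,"y":-0.27},{"x":-2.33,"y":-0.27},{"x":-2.33,"y":-0.27},{"x":-2.33,"y":-0.27}]'
python3 -m inch '[{"yaw":-1},{"yaw":-1},{"yaw":-1},{"yaw":-1},{"yaw":-1},{"yaw":-1},{"yaw":-1},{"yaw":-1},{"yaw":-1},{"yaw":-1},{"yaw":-0.2},{}]'
cat > g.py <<'E'
from h import *
import sys
# args: target x y z psi -> shift in tool axes, cm
s=telemetry.state(); t=np.array(sys.argv[1:4],float); psi=float(sys.argv[4])
from scipy.spatial.transform import Rotation as Ro
R=Ro.from_euler('xyz',s["ee_rot"],degrees=True).as_matrix()
print(s["time_s"],s["ee_pos"].round(1),s["ee_rot"].round(2),s["force"].round(1),"w",round(s["gripper_width"],1),"shift cm",(R.T@(t-s["ee_pos"])/10).round(2),"yaw units",round(-((psi-s["ee_rot"][2]+180)%360-180)/5,2))
E
python3 g.py 461 273 80 215
```

```text
0.25 [156.5 553.1 235.6] [-179.96    0.    164.2 ] [0.1 0.1 0.1] w 91.0 shift cm [-36.92 -18.65  15.57] yaw units -10.16invalid input
invalid input
invalid input
```

```bash
python3 -m inch '[{"x":-1.49,"y":-2.58,"z":0,"yaw":0,"gripper":1},{"x":-1.49,"y":-2.58,"z":0,"yaw":0,"gripper":1},{"x":-1.49,"y":-2.58,"z":0,"yaw":0,"gripper":1},{"x":-1.49,"y":-2.58,"z":0,"yaw":0,"gripper":1},{"x":-1.49,"y":-2.58,"z":0,"yaw":0,"gripper":1},{"x":-1.49,"y":-2.58,"z":0,"yaw":0,"gripper":1}]'; python3 g.py 461 273 80 215
```

```text
time_s: 0.75
ee_pos: [200.5, 378.5, 235.9]
ee_rot: [-180.0, 0.0, 164.2]
force: [0.7, -0.8, 0.3]
gripper_width: 91.5
0.75 [200.5 378.5 235.9] [-1.8000e+02  1.0000e-02  1.6423e+02] [ 0.7 -0.8  0.3] w 91.5 shift cm [-27.94  -3.07  15.59] yaw units -10.15
```

All keys are required. Moving on.

```bash

python3 -m inch '[{"x":-2.33,"y":-0.26,"z":0,"yaw":0,"gripper":1},{"x":-2.33,"y":-0.26,"z":0,"yaw":0,"gripper":1},{"x":-2.33,"y":-0.26,"z":0,"yaw":0,"gripper":1},{"x":-2.33,"y":-0.26,"z":0,"yaw":0,"gripper":1},{"x":-2.33,"y":-0.26,"z":0,"yaw":0,"gripper":1},{"x":-2.33,"y":-0.26,"z":0,"yaw":0,"gripper":1},{"x":-2.33,"y":-0.26,"z":0,"yaw":0,"gripper":1},{"x":-2.33,"y":-0.26,"z":0,"yaw":0,"gripper":1},{"x":-2.33,"y":-0.26,"z":0,"yaw":0,"gripper":1},{"x":-2.33,"y":-0.26,"z":0,"yaw":0,"gripper":1},{"x":-2.33,"y":-0.26,"z":0,"yaw":0,"gripper":1},{"x":-2.33,"y":-0.26,"z":0,"yaw":0,"gripper":1}]'
python3 -m inch '[{"x":0,"y":0,"z":0,"yaw":-1,"gripper":1},{"x":0,"y":0,"z":0,"yaw":-1,"gripper":1},{"x":0,"y":0,"z":0,"yaw":-1,"gripper":1},{"x":0,"y":0,"z":0,"yaw":-1,"gripper":1},{"x":0,"y":0,"z":0,"yaw":-1,"gripper":1},{"x":0,"y":0,"z":0,"yaw":-1,"gripper":1},{"x":0,"y":0,"z":0,"yaw":-1,"gripper":1},{"x":0,"y":0,"z":0,"yaw":-1,"gripper":1},{"x":0,"y":0,"z":0,"yaw":-1,"gripper":1},{"x":0,"y":0,"z":0,"yaw":-1,"gripper":1},{"x":0,"y":0,"z":0,"yaw":-0.15,"gripper":1},{"x":0,"y":0,"z":0,"yaw":0,"gripper":1}]'
python3 g.py 461 273 80 215
python3 - <<'E'
from h import *
a=cams.grab_frame("side"); cv2.imwrite("pics/a1.png",np.vstack([cv2.resize(a["pixels"][60:230,150:350,::-1],None,fx=3,fy=3,interpolation=cv2.INTER_CUBIC)]))
E
```

```text
time_s: 1.75
ee_pos: [462.0, 273.2, 235.9]
ee_rot: [180.0, -0.0, 164.2]
force: [-0.2, 0.4, -0.1]
gripper_width: 91.2
time_s: 2.75
ee_pos: [460.9, 273.8, 235.9]
ee_rot: [180.0, -0.0, -145.1]
force: [0.3, -0.0, 0.3]
gripper_width: 90.8
2.75 [460.9 273.8 235.9] [ 1.7999e+02 -1.0000e-02 -1.4514e+02] [ 0.3 -0.   0.3] w 90.8 shift cm [ 0.04 -0.07 15.59] yaw units -0.03
```

View pics/a1.png

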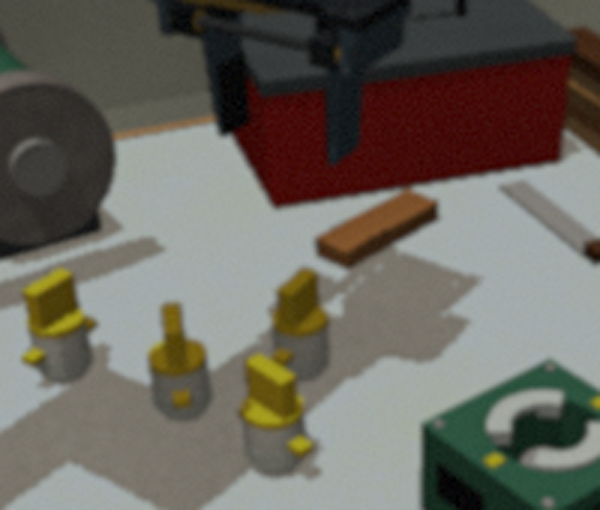

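The jaws stand centred above the far filter (fin top at about (300,285) in the crop), straddling the fin. Descending and closing gently.

```bash

python3 -m inch '[{"x":0,"y":0,"z":2,"yaw":0,"gripper":1},{"x":0,"y":0,"z":2,"yaw":0,"gripper":1},{"x":0,"y":0,"z":2,"yaw":0,"gripper":1},{"x":0,"y":0,"z":2,"yaw":0,"gripper":1},{"x":0,"y":0,"z":2,"yaw":0,"gripper":1},{"x":0,"y":0,"z":2,"yaw":0,"gripper":1},{"x":0,"y":0,"z":1.5,"yaw":0,"gripper":1},{"x":0,"y":0,"z":1,"yaw":0,"gripper":1},{"x":0,"y":0,"z":0.8,"yaw":0,"gripper":1},{"x":0,"y":0,"z":0.2,"yaw":0,"gripper":1},{"x":0,"y":0,"z":0,"yaw":0,"gripper":1},{"x":0,"y":0,"z":0,"yaw":0,"gripper":0}]' 10
python3 -m inch '[{"x":0,"y":0,"z":0,"yaw":0,"gripper":-1},{"x":0,"y":0,"z":0,"yaw":0,"gripper":-1},{"x":0,"y":0,"z":0,"yaw":0,"gripper":-1},{"x":0,"y":0,"z":0,"yaw":0,"gripper":-1},{"x":0,"y":0,"z":0,"yaw":0,"gripper":-1},{"x":0,"y":0,"z":0,"yaw":0,"gripper":-1},{"x":0,"y":0,"z":0,"yaw":0,"gripper":-1},{"x":0,"y":0,"z":0,"yaw":0,"gripper":-1},{"x":0,"y":0,"z":0,"yaw":0,"gripper":-1},{"x":0,"y":0,"z":0,"yaw":0,"gripper":-1},{"x":0,"y":0,"z":0,"yaw":0,"gripper":-1},{"x":0,"y":0,"z":0,"yaw":0,"gripper":-1}]' 10
python3 g.py 461 273 80 215
```

```text
time_s: 3.8
ee_pos: [461.5, 274.1, 81.6]
ee_rot: [-180.0, 0.1, -145.1]
force: [0.1, 0.4, -0.4]
gripper_width: 87.0
time_s: 4.8
ee_pos: [461.0, 273.8, 80.9]
ee_rot: [180.0, 0.0, -145.0]
force: [-0.5, 0.6, -0.1]
gripper_width: 15.6
4.8 [461.  273.8  80.9] [ 180.      0.   -145.05] [-0.5  0.6 -0.1] w 15.6 shift cm [ 0.05 -0.07  0.09] yaw units -0.01
```

```bash

python3 -m inch '[{"x":0,"y":0,"z":0,"yaw":0,"gripper":-1},{"x":0,"y":0,"z":0,"yaw":0,"gripper":-1},{"x":0,"y":0,"z":0,"yaw":0,"gripper":-1},{"x":0,"y":0,"z":-0.5,"yaw":0,"gripper":-1},{"x":0,"y":0,"z":-1.5,"yaw":0,"gripper":-1},{"x":0,"y":0,"z":-2,"yaw":0,"gripper":-1},{"x":0,"y":0,"z":-2,"yaw":0,"gripper":-1},{"x":0,"y":0,"z":-2,"yaw":0,"gripper":-1},{"x":0,"y":0,"z":-2,"yaw":0,"gripper":-1},{"x":0,"y":0,"z":-2,"yaw":0,"gripper":-1},{"x":0,"y":0,"z":-1,"yaw":0,"gripper":-1},{"x":0,"y":0,"z":0,"yaw":0,"gripper":-1}]' 45
python3 g.py 553 18 215 193.8
```

```text
time_s: 5.8
ee_pos: [462.1, 274.5, 213.4]
ee_rot: [-180.0, 0.3, -145.1]
force: [1.5, 0.5, -1.2]
gripper_width: 15.7
5.8 [462.1 274.5 213.4] [-179.97    0.3  -145.05] [ 1.5  0.5 -1.2] w 15.7 shift cm [  7.24 -26.23  -0.18] yaw units 4.23
```

```bash

python3 -m inch '[{"x":0.6,"y":-2.18,"z":0,"yaw":0,"gripper":-1},{"x":0.6,"y":-2.18,"z":0,"yaw":0,"gripper":-1},{"x":0.6,"y":-2.18,"z":0,"yaw":0,"gripper":-1},{"x":0.6,"y":-2.18,"z":0,"yaw":0,"gripper":-1},{"x":0.6,"y":-2.18,"z":0,"yaw":0,"gripper":-1},{"x":0.6,"y":-2.18,"z":0,"yaw":0,"gripper":-1},{"x":0.6,"y":-2.18,"z":0,"yaw":0,"gripper":-1},{"x":0.6,"y":-2.18,"z":0,"yaw":0,"gripper":-1},{"x":0.6,"y":-2.18,"z":0,"yaw":0,"gripper":-1},{"x":0.6,"y":-2.18,"z":0,"yaw":0,"gripper":-1},{"x":0.6,"y":-2.18,"z":0,"yaw":0,"gripper":-1},{"x":0.6,"y":-2.18,"z":0,"yaw":0,"gripper":-1}]'
python3 -m inch '[{"x":0,"y":0,"z":0,"yaw":0.85,"gripper":-1},{"x":0,"y":0,"z":0,"yaw":0.85,"gripper":-1},{"x":0,"y":0,"z":0,"yaw":0.85,"gripper":-1},{"x":0,"y":0,"z":0,"yaw":0.85,"gripper":-1},{"x":0,"y":0,"z":0,"yaw":0.85,"gripper":-1},{"x":0,"y":0,"z":1,"yaw":0,"gripper":-1},{"x":0,"y":0,"z":1,"yaw":0,"gripper":-1},{"x":0,"y":0,"z":1,"yaw":0,"gripper":-1},{"x":0,"y":0,"z":0,"yaw":0,"gripper":-1},{"x":0,"y":0,"z":0,"yaw":0,"gripper":-1}]'
python3 g.py 553 18 180 193.8
python3 - <<'E'
from h import *
t=cams.grab_frame("top"); crop(t,235,90,110,110,5,"pics/t2.png")
s=cams.grab_frame("side"); crop(s,265,90,130,150,4,"pics/s2.png")
P=telemetry.state()["ee_pos"]; z0=P[2]-80.9; a=np.radians(13.8); u=np.array([np.cos(a),np.sin(a),0])
b=np.array([P[0],P[1],z0]); k=np.array([0,0,1])
pts=[b+36*k+38*u,b+36*k-38*u,b+92*k+22*u,b+92*k-22*u,b]
print(((pix(s,pts)-[265,90]+.5)*4-.5).round().tolist()); print(((pix(t,pts)-[235,90]+.5)*5-.5).round().tolist())
E
```

```text
time_s: 6.8
ee_pos: [551.3, 17.0, 209.3]
ee_rot: [179.9, -0.1, -145.1]
force: [0.8, 1.2, -0.8]
gripper_width: 15.6
time_s: 7.63
ee_pos: [551.0, 18.2, 179.4]
ee_rot: [180.0, -0.2, -166.3]
force: [-0.2, 1.1, -1.2]
gripper_width: 15.7
7.6333 [551.   18.2 179.4] [ 1.7996e+02 -1.7000e-01 -1.6626e+02] [-0.2  1.1 -1.2] w 15.7 shift cm [-0.19 -0.07 -0.06] yaw units -0.01
[[327.0, 348.0], [222.0, 402.0], [316.0, 267.0], [253.0, 297.0], [270.0, 430.0]]
[[268.0, 228.0], [314.0, 401.0], [282.0, 230.0], [310.0, 338.0], [288.0, 331.0]]
```

View pics/s2.png

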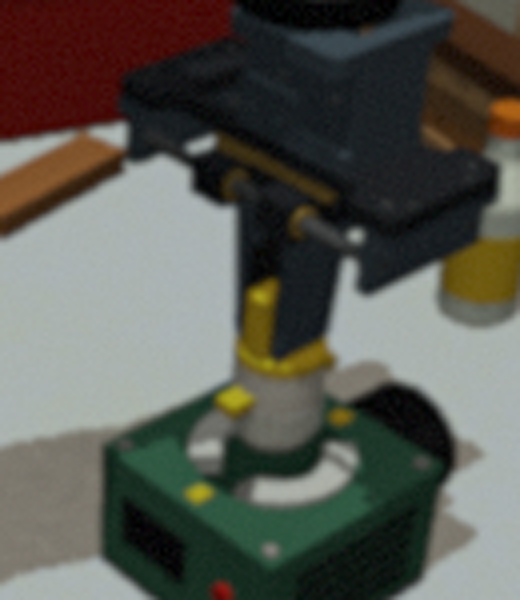

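View pics/t2.png

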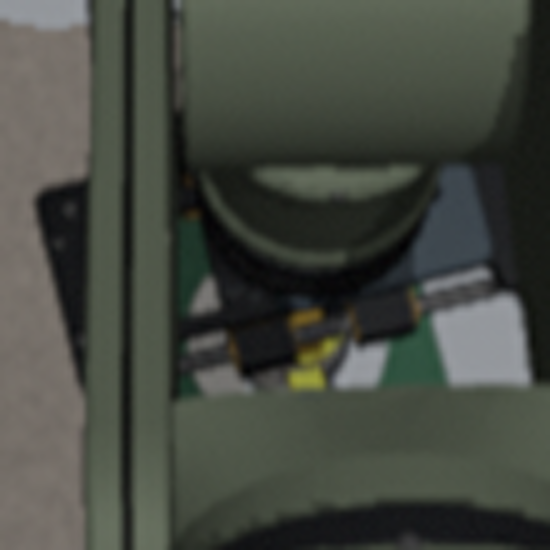

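Side view: the filter is held upright over the well. The near lug tip is at about (227,402) against a predicted (222,402), and it lines up with the patch at (200,492). The top view is blocked by the arm. Correcting 2 mm and lowering into the well.

```bash

python3 -m inch '[{"x":-0.19,"y":-0.05,"z":0,"yaw":0,"gripper":-1},{"x":0,"y":0,"z":0.5,"yaw":0,"gripper":-1},{"x":0,"y":0,"z":0.5,"yaw":0,"gripper":-1},{"x":0,"y":0,"z":0.5,"yaw":0,"gripper":-1},{"x":0,"y":0,"z":0.5,"yaw":0,"gripper":-1},{"x":0,"y":0,"z":0.5,"yaw":0,"gripper":-1},{"x":0,"y":0,"z":0,"yaw":0,"gripper":-1}]'
python3 -m inch '[{"x":0,"y":0,"z":0.4,"yaw":0,"gripper":-1},{"x":0,"y":0,"z":0.4,"yaw":0,"gripper":-1},{"x":0,"y":0,"z":0.4,"yaw":0,"gripper":-1},{"x":0,"y":0,"z":0.4,"yaw":0,"gripper":-1},{"x":0,"y":0,"z":0,"yaw":0,"gripper":-1}]'
python3 g.py 553 18 115 193.8
```

```text
time_s: 8.32
ee_pos: [553.0, 18.1, 154.5]
ee_rot: [180.0, -0.1, -166.3]
force: [0.4, -1.1, -0.7]
gripper_width: 15.6
time_s: 8.73
ee_pos: [553.2, 18.1, 139.0]
ee_rot: [180.0, -0.1, -166.3]
force: [-1.2, -0.8, -1.1]
gripper_width: 15.7
8.7333 [553.2  18.1 139. ] [ 1.7997e+02 -1.0000e-01 -1.6630e+02] [-1.2 -0.8 -1.1] w 15.7 shift cm [ 0.02 -0.01  2.4 ] yaw units -0.02
```

```bash

python3 -m inch '[{"x":0,"y":0,"z":0.3,"yaw":0,"gripper":-1},{"x":0,"y":0,"z":0.3,"yaw":0,"gripper":-1},{"x":0,"y":0,"z":0.3,"yaw":0,"gripper":-1},{"x":0,"y":0,"z":0,"yaw":0,"gripper":-1}]'
python3 g.py 553 18 114.5 193.8
```

```text
time_s: 9.07
ee_pos: [554.1, 18.1, 131.1]
ee_rot: [-180.0, 0.0, -166.3]
force: [-0.3, 0.6, 3.3]
gripper_width: 15.8
9.0667 [554.1  18.1 131.1] [-1.7999e+02  4.0000e-02 -1.6630e+02] [-0.3  0.6  3.3] w 15.8 shift cm [0.11 0.01 1.66] yaw units -0.02
```

Force of 3.3 N matches the spring (about 3.7 N expected), with no side load. Pushing to 53 mm.

```bash

python3 -m inch '[{"x":0,"y":0,"z":0.4,"yaw":0,"gripper":-1},{"x":0,"y":0,"z":0.4,"yaw":0,"gripper":-1},{"x":0,"y":0,"z":0.4,"yaw":0,"gripper":-1},{"x":0,"y":0,"z":0.4,"yaw":0,"gripper":-1},{"x":0,"y":0,"z":0,"yaw":0,"gripper":-1},{"x":0,"y":0,"z":0,"yaw":0,"gripper":-1}]'
python3 g.py 553 18 114.5 193.8
```

```text
time_s: 9.57
ee_pos: [554.2, 18.1, 116.0]
ee_rot: [-180.0, 0.1, -166.3]
force: [-1.7, -1.0, 9.3]
gripper_width: 15.6
9.5667 [554.2  18.1 116. ] [-1.7999e+02  7.0000e-02 -1.6630e+02] [-1.7 -1.   9.3] w 15.6 shift cm [0.12 0.01 0.15] yaw units -0.02
```

```bash

python3 -m inch '[{"x":0,"y":0,"z":0.15,"yaw":0,"gripper":-1},{"x":0,"y":0,"z":0,"yaw":0.8,"gripper":-1},{"x":0,"y":0,"z":0,"yaw":0.8,"gripper":-1},{"x":0,"y":0,"z":0,"yaw":0.8,"gripper":-1},{"x":0,"y":0,"z":0,"yaw":0.8,"gripper":-1},{"x":0,"y":0,"z":0,"yaw":0.8,"gripper":-1},{"x":0,"y":0,"z":0,"yaw":0,"gripper":-1}]'
python3 g.py 553 18 114.5 103.8; python3 -c "
from h import *
print(telemetry.state()['torque'])"
```

```text
time_s: 10.15
ee_pos: [555.1, 17.9, 115.1]
ee_rot: [180.0, 0.2, 173.6]
force: [-0.2, -0.8, 9.5]
gripper_width: 15.8
10.15 [555.1  17.9 115.1] [180.     0.23 173.57] [-0.2 -0.8  9.5] w 15.8 shift cm [ 0.21 -0.01  0.06] yaw units 13.95
[-0.21687012  0.30200023 -0.02111824]
```

```bash

python3 -m inch '[{"x":0,"y":0,"z":0,"yaw":0.8,"gripper":-1},{"x":0,"y":0,"z":0,"yaw":0.8,"gripper":-1},{"x":0,"y":0,"z":0,"yaw":0.8,"gripper":-1},{"x":0,"y":0,"z":0,"yaw":0.8,"gripper":-1},{"x":0,"y":0,"z":0,"yaw":0.8,"gripper":-1},{"x":0,"y":0,"z":0,"yaw":0.8,"gripper":-1},{"x":0,"y":0,"z":0,"yaw":0.8,"gripper":-1},{"x":0,"y":0,"z":0,"yaw":0.8,"gripper":-1},{"x":0,"y":0,"z":0,"yaw":0.8,"gripper":-1}]'
python3 -m inch '[{"x":0,"y":0,"z":0,"yaw":0.8,"gripper":-1},{"x":0,"y":0,"z":0,"yaw":0.8,"gripper":-1},{"x":0,"y":0,"z":0,"yaw":0.8,"gripper":-1},{"x":0,"y":0,"z":0,"yaw":0.8,"gripper":-1},{"x":0,"y":0,"z":0,"yaw":0.8,"gripper":-1},{"x":0,"y":0,"z":0,"yaw":0.8,"gripper":-1},{"x":0,"y":0,"z":0,"yaw":0.8,"gripper":-1},{"x":0,"y":0,"z":0,"yaw":0.8,"gripper":-1},{"x":0,"y":0,"z":0,"yaw":0.35,"gripper":-1},{"x":0,"y":0,"z":0,"yaw":0,"gripper":-1},{"x":0,"y":0,"z":0,"yaw":0,"gripper":-1}]'
python3 g.py 553 18 114.5 103.8; python3 - <<'E'
from h import *
s=cams.grab_frame("side"); crop(s,265,90,130,150,4,"pics/s3.png")
E
```

```text
time_s: 10.9
ee_pos: [555.3, 17.7, 115.2]
ee_rot: [179.9, 0.2, 137.5]
force: [0.3, -0.8, 9.6]
gripper_width: 15.8
time_s: 11.82
ee_pos: [555.4, 17.8, 115.1]
ee_rot: [179.8, 0.1, 104.0]
force: [-0.1, -1.7, 10.4]
gripper_width: 15.5
11.8167 [555.4  17.8 115.1] [1.7976e+02 9.0000e-02 1.0395e+02] [-0.1 -1.7 10.4] w 15.5 shift cm [ 0.08 -0.22  0.06] yaw units 0.03
```

View pics/s3.png

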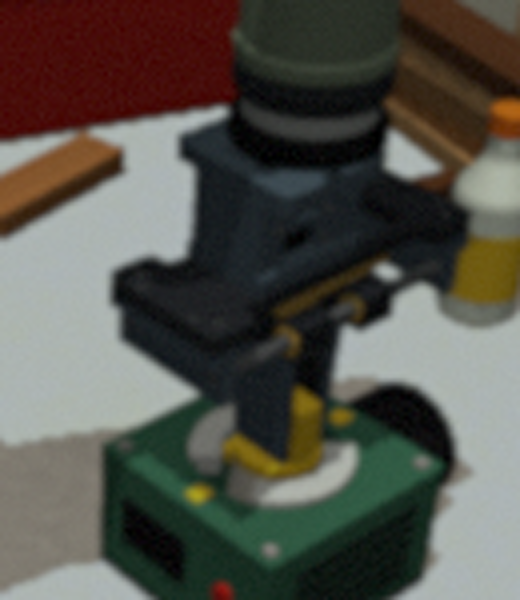

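The fin is turned a quarter and the filter is seated level in the well, fin end at (305,420). Easing it up most of the spring travel, then letting go.

```bash

python3 -m inch '[{"x":0,"y":0,"z":-0.2,"yaw":0,"gripper":-1},{"x":0,"y":0,"z":-0.2,"yaw":0,"gripper":-1},{"x":0,"y":0,"z":-0.2,"yaw":0,"gripper":-1},{"x":0,"y":0,"z":-0.2,"yaw":0,"gripper":-1},{"x":0,"y":0,"z":0,"yaw":0,"gripper":-1},{"x":0,"y":0,"z":0,"yaw":0,"gripper":-1}]'
python3 -m inch '[{"x":0,"y":0,"z":0,"yaw":0,"gripper":0},{"x":0,"y":0,"z":0,"yaw":0,"gripper":0},{"x":0,"y":0,"z":0,"yaw":0,"gripper":0},{"x":0,"y":0,"z":0,"yaw":0,"gripper":0},{"x":0,"y":0,"z":0,"yaw":0,"gripper":0},{"x":0,"y":0,"z":0,"yaw":0,"gripper":0},{"x":0,"y":0,"z":0,"yaw":0,"gripper":0},{"x":0,"y":0,"z":0,"yaw":0,"gripper":0}]'
```

```text
time_s: 12.37
ee_pos: [555.3, 17.8, 122.8]
ee_rot: [179.8, 0.1, 104.0]
force: [-0.0, -0.9, 6.3]
gripper_width: 15.9
time_s: 13.03
ee_pos: [555.1, 18.1, 122.4]
ee_rot: [179.8, 0.0, 104.0]
force: [0.0, -0.0, 6.3]
gripper_width: 45.8
```

Still 6.3 N: the open fingertips are resting on the cap. Backing straight up lets it spring up the last bit.

```bash

python3 -m inch '[{"x":0,"y":0,"z":-0.3,"yaw":0,"gripper":0},{"x":0,"y":0,"z":-0.5,"yaw":0,"gripper":0},{"x":0,"y":0,"z":0,"yaw":0,"gripper":0},{"x":0,"y":0,"z":0,"yaw":0,"gripper":0}]'
python3 -m inch '[{"x":0,"y":0,"z":-1,"yaw":0,"gripper":0},{"x":0,"y":0,"z":-1.5,"yaw":0,"gripper":0},{"x":0,"y":0,"z":-2,"yaw":0,"gripper":0},{"x":0,"y":0,"z":-2,"yaw":0,"gripper":0},{"x":0,"y":0,"z":-2,"yaw":0,"gripper":0},{"x":0,"y":0,"z":-2,"yaw":0,"gripper":0},{"x":0,"y":0,"z":0,"yaw":0,"gripper":0}]'
python3 g.py 350 18 230 103.8
```

```text
time_s: 13.37
ee_pos: [553.8, 18.2, 129.5]
ee_rot: [180.0, -0.0, 103.9]
force: [0.2, -0.3, 0.5]
gripper_width: 45.5
time_s: 13.95
ee_pos: [555.9, 18.2, 239.1]
ee_rot: [179.5, 0.1, 103.9]
force: [0.8, 0.5, 0.5]
gripper_width: 45.8
13.95 [555.9  18.2 239.1] [1.7952e+02 1.0000e-01 1.0394e+02] [0.8 0.5 0.5] w 45.8 shift cm [  4.95 -19.99   0.73] yaw units 0.03
```

```bash

python3 -m inch '[{"x":0.5,"y":-2,"z":0,"yaw":0,"gripper":0},{"x":0.5,"y":-2,"z":0,"yaw":0,"gripper":0},{"x":0.5,"y":-2,"z":0,"yaw":0,"gripper":0},{"x":0.5,"y":-2,"z":0,"yaw":0,"gripper":0},{"x":0.5,"y":-2,"z":0,"yaw":0,"gripper":0},{"x":0.5,"y":-2,"z":0,"yaw":0,"gripper":0},{"x":0.5,"y":-2,"z":0,"yaw":0,"gripper":0},{"x":0.5,"y":-2,"z":0,"yaw":0,"gripper":0},{"x":0.5,"y":-2,"z":0,"yaw":0,"gripper":0},{"x":0.5,"y":-2,"z":0,"yaw":0,"gripper":0},{"x":0,"y":0,"z":0,"yaw":0,"gripper":0}]'
python3 - <<'E'
from h import *
t=cams.grab_frame("top"); s=cams.grab_frame("side")
a=lambda f,x,y:cv2.resize(f["pixels"][y:y+110,x:x+80,::-1],None,fx=5,fy=5,interpolation=cv2.INTER_CUBIC)
cv2.imwrite("pics/e.png",np.hstack([a(t,253,100),a(s,300,150)]))
ang=np.radians(103.8); u=np.array([np.cos(ang),np.sin(ang),0]); v=np.array([-u[1],u[0],0])
for nm,h in(("locked",45),("low",34),("rest",53)):
    b=np.array([553,18,h+92.]); P=[b+22*i*u+8*j*v for i in(-1,1) for j in(-1,1)]
    print(nm,((pix(t,P)-[253,100]+.5)*5).round().tolist(),((pix(s,P)-[300,150]+.5)*5+[400,0]).round().tolist())
E
```

```text
time_s: 14.87
ee_pos: [343.5, 18.4, 233.6]
ee_rot: [-179.8, -0.1, 104.0]
force: [0.0, -0.1, -0.6]
gripper_width: 45.8
locked [[248.0, 231.0], [257.0, 267.0], [146.0, 256.0], [156.0, 293.0]] [[625.0, 183.0], [597.0, 198.0], [550.0, 136.0], [522.0, 150.0]]
low [[246.0, 236.0], [256.0, 272.0], [146.0, 262.0], [155.0, 298.0]] [[622.0, 205.0], [595.0, 220.0], [548.0, 157.0], [520.0, 171.0]]
rest [[249.0, 226.0], [259.0, 263.0], [146.0, 252.0], [156.0, 289.0]] [[627.0, 167.0], [599.0, 182.0], [551.0, 120.0], [523.0, 134.0]]
```

View pics/e.png

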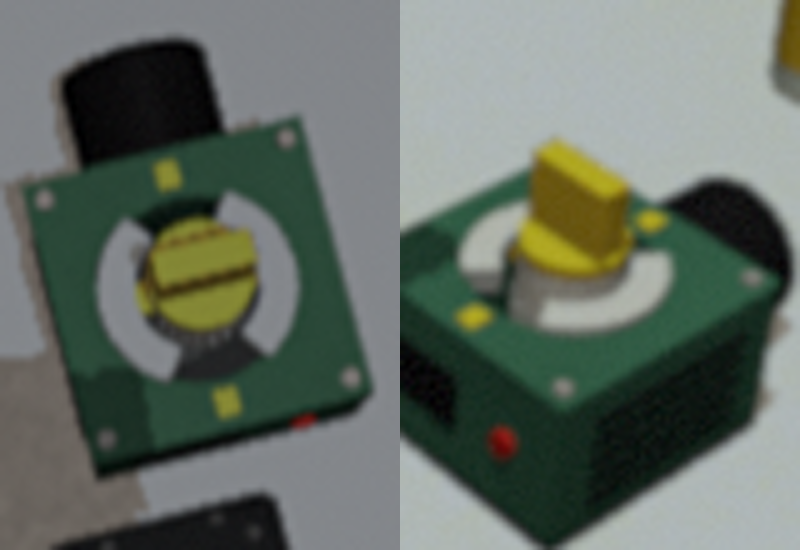

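The fin-top corners match the locked height (side: (630,182)/(532,150) against predicted (625,183)/(522,150), while "low" and "resting" would be 15–20 px off). The filter is upright and turned to own y, so I'm handing in.

```bash
python3 -c "
from workcell import env; print(env.job_done())"
```

```text
the job is handed in; nothing more can be done
None
```

The clean filter (the yellow-capped one farthest from the base, 538 mm out) is in the cleaner's well and, by the last pictures, locked. I lowered it with its lugs in line with the notches, pushed it about 52–53 mm down, turned it 90° and let go. I handed in at about 15 s of the 51 s limit.

**Push and turn:** the push forces followed the spring (3.3 N, then 9.3–10.4 N), and the turn met little resistance.

**After release:** the open fingertips were still resting on the cap with 6.3 N. I backed straight up 8 mm, the force fell to about zero, and the filter rose the rest of the way.

**Final pictures:** both views show it upright with the fin along the cleaner's y. The fin top is within a pixel or two of the place expected for the locked height. The side camera read about 1–2 px (2 mm) off the top camera throughout, which is within its calibration.

**Not checked:** I did not pull on the filter to test the lock. I never went near the used filter, but I did not measure its place again at the end.

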